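# Rank the counterweight cups by feel on the stepped stand

## Task

The three white-lidded cups at the front of the worktop are centrifuge counterweights: the grey slugs inside look alike, but two are hollow, so feel by lifting which cup is heavier. Stand them in the pockets of the stepped stand, the heaviest on the lowest step, the middle one on the middle step and the lightest on the highest step. Keep them upright, set them down gently, leave the other things where they lie, and let go.

Things in the scene. Friction and masses are not known exactly. Their poses are not given: they have to be found in the camera images.
- stand: fixed stepped stand, 94 mm deep (its x) by 276 mm long (its y), with three grey square steps in a row along its y, each 84 mm square, 90 mm apart; their floors are 12, 28 and 44 mm above the worktop, rising toward the stand's -y end. Origin: centre of its underside, z up. Its place and yaw vary
- step_low: the lowest step of the stand: a square pocket 74 x 74 mm with a 5 mm high, 5 mm thick lip round it, for one cup. Origin: centre of the pocket's floor, 12 mm above the worktop; z up, x and y along the stand's. It lies at y = +90 mm in the stand's frame
- step_mid: the middle step of the stand: a square pocket 74 x 74 mm with a 5 mm high, 5 mm thick lip round it, for one cup. Origin: centre of the pocket's floor, 28 mm above the worktop; z up, x and y along the stand's. It lies at y = 0 mm in the stand's frame
- step_high: the highest step of the stand: a square pocket 74 x 74 mm with a 5 mm high, 5 mm thick lip round it, for one cup. Origin: centre of the pocket's floor, 44 mm above the worktop; z up, x and y along the stand's. It lies at y = -90 mm in the stand's frame
- cup_a: closed clear cup, white lid, grey slug inside, one of three alike at the front of the worktop (cups far back by the wall are not meant): 72 mm tall, round, 56 mm across at mid height, 48 at the foot; lid 62 mm across, from 60 mm up. Origin: centre of its underside, z up. Weights: one of the three 85 to 95 g, one 240 to 280 g, one 455 to 545 g, a different one each time
- cup_b: closed clear cup, white lid, grey slug inside, one of three alike at the front of the worktop (cups far back by the wall are not meant): 72 mm tall, round, 56 mm across at mid height, 48 at the foot; lid 62 mm across, from 60 mm up. Origin: centre of its underside, z up. Weights: one of the three 85 to 95 g, one 240 to 280 g, one 455 to 545 g, a different one each time
- cup_c: closed clear cup, white lid, grey slug inside, one of three alike at the front of the worktop (cups far back by the wall are not meant): 72 mm tall, round, 56 mm across at mid height, 48 at the foot; lid 62 mm across, from 60 mm up. Origin: centre of its underside, z up. Weights: one of the three 85 to 95 g, one 240 to 280 g, one 455 to 545 g, a different one each time
- prep_pad: bystander: flat wrapped prep pad, 50 x 50 x 7 mm, lying behind the cups; origin centre of its underside
- forceps: bystander: metal forceps, 17 x 117 x 11 mm, lying behind the cups; origin centre of its underside, long axis its y
- tally_counter: bystander: small round hand counter, 45 x 61 x 27 mm, behind the work; origin centre of its underside

How it is judged:
By the outcome, as a careful person would: the job done as asked, in the order asked, and still so for the second after the job is handed in, with the robot touching nothing.
It also fails if it takes over 72 s, if anything falls off the work surface, if the arm or the gripper's body presses on something with over 40 N, if the wrist force passes 120 N, or if a joint passes its speed limit or range.

## Robot

A 6-joint arm with a two-finger parallel gripper is mounted at the origin on a cart in front of the work surface, level with it; the furniture and walls round the work are solid. World frame = base frame: x ahead of the robot, y to its left, z up, the work surface at z = 0. Lengths are in mm, angles in rad, forces in N, time in s.
With the tool pointing down it reaches from about 350 to 775 mm from the base axis. Payload 7.3 kg.
Tool frame: the origin (TCP) lies midway between the tips of the shut fingers; the grasp point (between the pads) lies 19 mm behind it; z points along the fingers, y is the line along which they close (so a half turn about z gives the same grasp; the last joint's range is limited). The gripper opens to 92 mm and grips with 3 to 60 N. Pads are 19 mm wide; open, the fingers measure 130 mm over their backs; the gripper's body (75 mm by 190 mm) begins 47 mm behind the grasp point.
Start: joints at [-1.248, 0.342, 1.524, -0, 1.275, -0.146], TCP at [237.228, -468.367, 226.741] pointing down, gripper open.
Joint ranges: [-2.53, 2.53], [-0.77, 2.02], [0.04, 2.7], [-1, 4.14], [0.28, 2.66], [-3.11, 3.11]. Speed limits (rad/s): [2.57, 2.57, 3.14, 3.14, 3.14, 3.14].

## Interface

Orientations are given as [roll, pitch, yaw] about the fixed x, y, z axes, in that order (R = Rz(yaw) Ry(pitch) Rx(roll)).
In Python, from plant import bot gives the robot as it stands.
- The arm moves only by the tool jog_arm, never from a script. Its arguments are lists of equal length, an entry for each row: "dp": the shift along the tool's x, y, z in m, a list of three; "twist": the turn about the tool's z in degrees. A call has 1 to 10 rows; each row shifts and turns the commanded pose from where the row before left it, along the tool's axes as they then stand; what a row does not reach is not made up. A row lasts 1/8 s, in which the tool goes at most 62.5 mm and 10.7 degrees, less where a joint would pass 70% of its speed; a pose out of reach is approached as far as the arm can. A call is refused whole if a number of a shift passes 0.0625 or a number of a turn 10.7, either way. A call with a gripper value outside its range is refused whole. "jaw" is the finger opening in m, from 0 to 0.0918, set as the call begins (left out, the last holds). The fingers move at their own pace and stop on an object; the grip force is fixed at half the most. Time passes only in rows, so rows that do not move let the fingers close. It gives the time, the measured TCP pose, the force, the opening and the grip force at its end, in the units of the state.
- bot.get_obs(): the state, without advancing time (a new reading comes with each control period).
- bot.capture(name): name is "scene" or "top" or "wrist"; returns the picture (480x640x3 uint8, blue, green, red); there is no depth.
- bot.camera_params(name): a dict with "fx", "fy", "cx", "cy" (pixels), "R" (3x3) and "t" (3): a world point X has camera coordinates R X + t. Camera axes: x right, y down, z forward; pixel columns grow to the right and rows downward; lengths in mm; the calibration is good to about 2 mm. A picture is of the moment at which its call begins: read the wrist's pose just before it. camera_params takes no time and is no camera call; for the wrist camera it gives the pose at the moment of the call.
- bot.close_job(): hands the job in; it is judged then, once.
Trained networks look in the newest picture that a camera, given by its name, has taken for a name from the list of things; names that differ only in an ending like _2 or _b are one class to them, and where a whole thing is asked for, a point or a joint stands for the part that bears it (a point fixed in the world has none). Each returns a list of dicts, best first, with "confidence" (0 to 1); they miss things now and then, are a little off and sometimes report something else, mostly with a low value. They report only what shows in the picture. A call takes as long as a camera call.
- bot.find_in(camera, label): "bbox" ([centre column, centre row, width, height] in pixels, round what is visible of it).
- bot.masks_of(camera, label): "pixels" (480x640 bool, what is visible of it) and "bbox" ([centre column, centre row, width, height] in pixels, round what is visible of it).
The state is a dict: "time": time; "joint_positions": joint angles; "dq": joint speeds; "tau": joint torques, N m; "tool_pos": TCP position; "tcp_rot": TCP orientation; "contact_force": force on the tool from outside, world axes, zero at the start; "moment": the same for the moment, N m; "grip_width": finger opening in mm; "finger_force": force on a finger pad.
Only numpy, scipy, OpenCV 4.12 (cv2) and the standard library are available. Lean on these libraries where they do the work, as an engineer would, in place of code of your own. Each camera call takes 0.05 s, during which the arm holds its last target. There are 200 camera calls.

## Working session

There is one attempt and no reset: what is moved stays moved. The work goes in short steps, Python scripts to look and compute and a tool call to move; the robot and the scene stay as the last step left them, time stands still between calls to the robot, and variables do not carry over. Pictures are saved under pics/ and viewed, at most 10 in all, crops included, and the job is handed in when it is done.

Besides the shell and the picture viewer there is one more tool, called as name(argument=value, ...), one argument or row to a line, values as JSON. jog_arm: Moves the arm, as the interface text tells. Its arguments: {"type":"object","properties":{"dp":{"type":"array"},"twist":{"type":"array"},"jaw":{"type":"number"}},"required":["dp","twist"]}

```bash
mkdir -p pics; ls
python3 - <<'E'
from plant import bot
import cv2,numpy as np
o=bot.get_obs(); print(o['time'],o['tool_pos'],o['tcp_rot'],o['contact_force'],o['grip_width'])
a=bot.capture('scene');b=bot.capture('top')
cv2.imwrite('pics/s.png',a);cv2.imwrite('pics/t.png',b)
for c in('scene','top'):
  p=bot.camera_params(c);print(c,p['fx'],p['cx'],p['cy'],(-np.array(p['R']).T@p['t']).round())
  for l in ('cup_a','stand','step_low','step_mid','step_high'):
    print(c,l,[(np.round(d['bbox']).tolist(),round(d['confidence'],2)) for d in bot.find_in(c,l)])
E
```

```text
pics
0.0 [ 237.10551028 -467.96077959  226.06329577] [-3.14012530e+00 -2.23537995e-04  4.68854197e-01] [-0.18279829 -0.66929129  0.8494837 ] 91.75653773040708
scene 440.8018283785866 313.950626903025 232.72543629135663 [ 39. 600. 740.]
scene cup_a [([257.0, 300.0, 30.0, 38.0], 0.94), ([217.0, 336.0, 39.0, 43.0], 0.82), ([334.0, 281.0, 27.0, 40.0], 0.69)]
scene stand [([395.0, 228.0, 106.0, 64.0], 0.92)]
scene step_low [([366.0, 241.0, 47.0, 33.0], 0.82)]
scene step_mid [([399.0, 226.0, 47.0, 32.0], 0.69)]
scene step_high [([426.0, 214.0, 50.0, 35.0], 0.92)]
top 512.4147347722579 324.883088770215 239.58001890287784 [ 469.   73. 1111.]
top cup_a [([170.0, 265.0, 34.0, 29.0], 0.93), ([292.0, 296.0, 34.0, 28.0], 0.8), ([223.0, 259.0, 32.0, 32.0], 0.78)]
top stand [([420.0, 285.0, 139.0, 74.0], 0.59)]
top step_low [([375.0, 274.0, 45.0, 44.0], 0.8)]
top step_mid [([419.0, 283.0, 51.0, 48.0], 0.98), ([291.0, 200.0, 27.0, 30.0], 0.32)]
top step_high [([459.0, 297.0, 50.0, 49.0], 0.94)]
```

View pics/t.png

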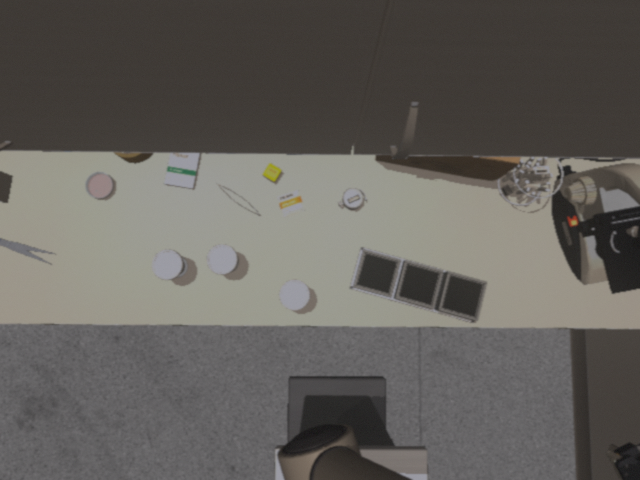

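View pics/s.png

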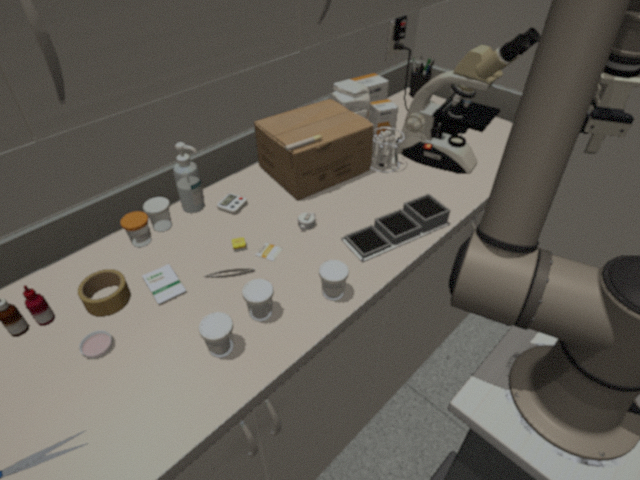

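The top view shows three lidded cups at about (168,265), (223,259) and (295,296). The stand runs from (375,273), its low step, to (462,296), its high step. The scene view agrees.

```bash
cat > h.py <<'E'
from plant import bot
import cv2,numpy as np
def ray(p,u,v,z):
    R=np.array(p['R']);c=-R.T@np.array(p['t']).ravel()
    d=R.T@np.array([(u-p['cx'])/p['fx'],(v-p['cy'])/p['fy'],1])
    return (c+d*(z-c[2])/d[2])[:2]
E
python3 - <<'E'
from h import *
p=bot.camera_params('top')
im=bot.capture('top');g=cv2.cvtColor(im,cv2.COLOR_BGR2GRAY)
for (u,v) in [(169,265),(223,259),(294,296)]:
    c=cv2.HoughCircles(cv2.resize(g[v-28:v+28,u-28:u+28],None,fx=4,fy=4,interpolation=cv2.INTER_CUBIC),cv2.HOUGH_GRADIENT,1,200,param1=80,param2=15,minRadius=50,maxRadius=80)
    if c is not None:
        x,y,r=c[0,0]; print('hough',u-28+x/4,v-28+y/4,r/4,ray(p,u-28+x/4,v-28+y/4,72).round(1))
for d in bot.masks_of('top','cup_a'):
    m=np.argwhere(d['pixels']).mean(0); print('cup',m[::-1].round(1),ray(p,m[1],m[0],60).round(1),d['confidence'])
for l,z in (('step_low',17),('step_mid',33),('step_high',49)):
    for d in bot.masks_of('top',l)[:1]:
        q=np.argwhere(d['pixels'])[:,::-1].astype(np.float32);r=cv2.minAreaRect(q)
        print(l,r[0],r[1],r[2],ray(p,*r[0],z).round(1),ray(p,*q.mean(0),z).round(1))
# dark pockets
for (u,v),z in zip([(377,274),(419,284),(462,296)],(12,28,44)):
    m=(g<75).astype(np.uint8); n,lab=cv2.connectedComponents(m)
    q=np.argwhere(lab==lab[v,u])[:,::-1].astype(np.float32);r=cv2.minAreaRect(q);print('dark',g[v,u],len(q),r,ray(p,*r[0],z).round(1))
E
```

```text
hough 165.625 262.625 17.075 [530.8 380.6]
hough 222.625 259.875 14.05 [537.5 265.9]
cup [168.5 264.6] [527.4 378.2] 0.91
cup [222.2 259. ] [540.  269.2] 0.9
cup [293.3 294.4] [469.2 122.4] 0.71
cup [418.  284.8] [ 491.1 -132.5] 0.34
step_low (376.368896484375, 273.0771179199219) (40.261497497558594, 40.54830551147461) 14.534454345703125 [516.1 -52. ] [516.4 -51.9]
step_mid (417.5423583984375, 284.01153564453125) (42.274192810058594, 40.432369232177734) 15.255118370056152 [ 493.3 -136.8] [ 493.8 -137.1]
step_high (460.0317077636719, 295.31463623046875) (46.071258544921875, 43.072723388671875) 14.470293045043945 [ 470.4 -221.5] [ 470.2 -221.4]
dark 51 1045 ((376.68865966796875, 272.8396301269531), (32.554447174072266, 32.279727935791016), 15.945395469665527) [516.8 -53.3]
dark 49 1095 ((418.7353515625, 284.058837890625), (32.98484420776367, 33.71245193481445), 14.03624439239502) [ 493.3 -140.3]
dark 48 1141 ((462.47308349609375, 295.765380859375), (34.81919860839844, 33.67902755737305), 15.255120277404785) [ 469.6 -227.9]
```

jog_arm(
  dp=[
    [0,0,0],
    [0,0,0],
    [0,0,0],
    [0,0,0],
    [0,0,0],
    [0.052,0.006,0],
    [0.052,0.006,0],
    [0.052,0.006,0],
    [0.052,0.006,0],
    [0.052,0.006,0],
  ],
  twist=[-9.62,-9.62,-9.62,-9.62,-9.62,0,0,0,0,0],
  jaw=0.0918,
)

```text
time: 2.1
tool_pos: [334.1, -223.6, 227.0]
tcp_rot: [3.141, 0.0, 1.308]
contact_force: [0.5, -0.1, 0.2]
grip_width: 92.0
finger_force: 0.0
```

jog_arm(
  dp=[
    [0.053,0.006,0],
    [0.053,0.006,0],
    [0.053,0.006,0],
    [0.053,0.006,0],
    [0.053,0.006,0],
    [0.053,0.006,0],
    [0.052,0.006,0.026],
    [0,0,0.03],
    [0,0,0],
    [0,0,0],
  ],
  twist=[0,0,0,0,0,0,0,0,0,0],
)

```text
time: 3.35
tool_pos: [470.7, 121.0, 171.7]
tcp_rot: [3.14, -0.0, 1.308]
contact_force: [0.7, 0.3, -0.3]
grip_width: 92.0
finger_force: 0.0
```

```bash
cat >> h.py <<'E'
def go(x,y,z=None):
    o=bot.get_obs();t=np.array(o['tool_pos']);yw=o['tcp_rot'][2]
    d=np.array([x,y])-t[:2]
    return np.round([np.cos(yw)*d[0]+np.sin(yw)*d[1],np.sin(yw)*d[0]-np.cos(yw)*d[1],t[2]-(z if z is not None else t[2])],1)
def force(n=6):
    f=[]
    for _ in range(n): bot.capture('wrist'); f.append(bot.get_obs()['contact_force'])
    return np.mean(f,0).round(2),np.std(f,0).round(2)
E
python3 - <<'E'
from h import *
print(force())
o=bot.get_obs();print(o['time'],o['tool_pos'],o['tcp_rot'],o['joint_positions'])
p=bot.camera_params('wrist');im=bot.capture('wrist');cv2.imwrite('pics/w1.png',im)
for d in bot.masks_of('wrist','cup_c'):
    m=np.argwhere(d['pixels']).mean(0); print(d['bbox'],ray(p,d['bbox'][0],d['bbox'][1],72),ray(p,m[1],m[0],60),d['confidence'])
print(go(470,122,19))
E
```

```text
(array([-0.14,  0.03,  0.08]), array([0.28, 0.48, 0.24]))
3.65 [470.60441005 121.03704276 171.49983946] [ 3.14012128e+00 -4.88482874e-04  1.30752134e+00] [ 9.38938407e-02  3.25229947e-01  1.71433682e+00 -6.36879715e-05
  1.10047658e+00  3.57198007e-01]
[321.7, 240.7, 89.8, 95.0] [470.19629661 121.82108935] [470.09275264 119.8516809 ] 0.98
[370.8, 19.9, 95.9, 39.9] [532.95748079 243.10694534] [533.50653325 247.83444089] 0.69
[  0.7  -0.6 152.1]
```

View pics/w1.png

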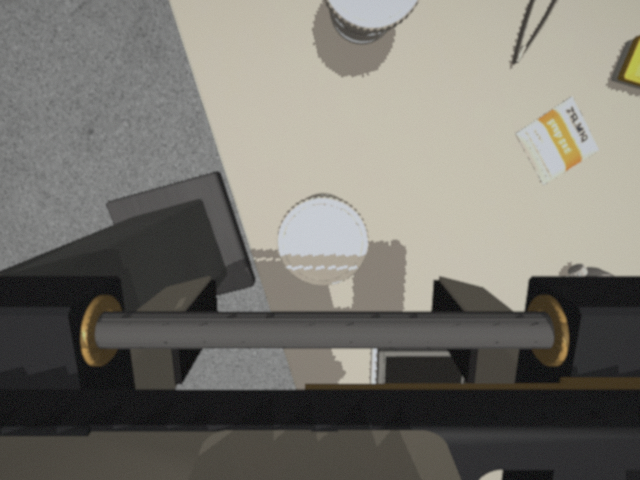

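The wrist view shows the cup's lid at (322,240), which projects to (470,122), so the tool is centred over it. Next I descend and grip.

jog_arm(
  dp=[
    [0,0,0.04],
    [0,0,0.04],
    [0,0,0.035],
    [0,0,0.025],
    [0,0,0.012],
    [0,0,0],
  ],
  twist=[0,0,0,0,0,0],
)

```text
time: 4.5
tool_pos: [470.1, 121.3, 18.4]
tcp_rot: [-3.141, 0.0, 1.308]
contact_force: [0.0, 0.4, 0.5]
grip_width: 91.7
finger_force: 0.0
```

jog_arm(
  dp=[
    [0,0,0],
    [0,0,0],
    [0,0,0],
    [0,0,0],
    [0,0,0],
    [0,0,0],
  ],
  twist=[0,0,0,0,0,0],
  jaw=0.04,
)

```text
time: 5.25
tool_pos: [470.5, 121.4, 19.0]
tcp_rot: [3.141, -0.0, 1.308]
contact_force: [-0.8, -0.3, 4.3]
grip_width: 59.3
finger_force: 29.9
```

jog_arm(
  dp=[
    [0,0,-0.02],
    [0,0,-0.04],
    [0,0,-0.05],
    [0,0,-0.02],
    [0,0,0],
    [0,0,0],
  ],
  twist=[0,0,0,0,0,0],
)

```text
time: 6.0
tool_pos: [469.3, 121.3, 147.3]
tcp_rot: [-3.139, 0.001, 1.308]
contact_force: [-0.2, 0.5, -1.3]
grip_width: 59.3
finger_force: 30.0
```

Run:
```python
from h import *
print(force(8)); o=bot.get_obs();print(o['time'],o['tool_pos'],o['grip_width'],o['finger_force'])
for n,x,y in (('low',516.5,-52.5),('mid',493.3,-139),('high',470,-225)): print(n,go(x,y))
```

```text
(array([ 0.23,  0.22, -0.87]), array([0.42, 0.5 , 0.71]))
6.4 [470.11730247 121.34313334 148.32254872] 59.3891586204115 29.967113293823786
low [-155.8   89.9    0. ]
mid [-245.4   90.     0. ]
high [-334.5   89.8    0. ]
```

The z force is -0.87 N, about 89 g, so this is the lightest cup and goes on the high step.

jog_arm(
  dp=[
    [-0.025,0.007,0],
    [-0.045,0.012,0],
    [-0.045,0.012,0],
    [-0.045,0.012,0],
    [-0.045,0.012,0],
    [-0.045,0.012,0],
    [-0.045,0.012,0],
    [-0.028,0.008,0],
    [-0.011,0.003,0],
    [0,0,0],
  ],
  twist=[0,0,0,0,0,0,0,0,0,0],
)

```text
time: 7.65
tool_pos: [470.4, -224.4, 148.5]
tcp_rot: [-3.141, -0.0, 1.308]
contact_force: [-0.8, 0.0, -1.3]
grip_width: 58.8
finger_force: 30.0
```

Run:
```python
from h import *
print(force(3)); print(go(470,-225,63),go(470,-225))
p=bot.camera_params('wrist');im=bot.capture('wrist');cv2.imwrite('pics/w2.png',im)
for l,z in (('step_low',14),('step_mid',30),('step_high',46)):
  for d in bot.masks_of('wrist',l)[:2]:
    print(l,np.round(d['bbox']),ray(p,d['bbox'][0],d['bbox'][1],z).round(1),d['confidence'])
```

```text
(array([ 0.03,  0.37, -0.78]), array([0.44, 0.56, 0.28]))
[-1.8 -0.  85.7] [-1.8 -0.   0. ]
step_mid [326. 104. 134. 133.] [ 495.4 -138.1] 0.96
step_high [326. 230. 129. 106.] [ 474.6 -217.1] 0.71
```

View pics/w2.png

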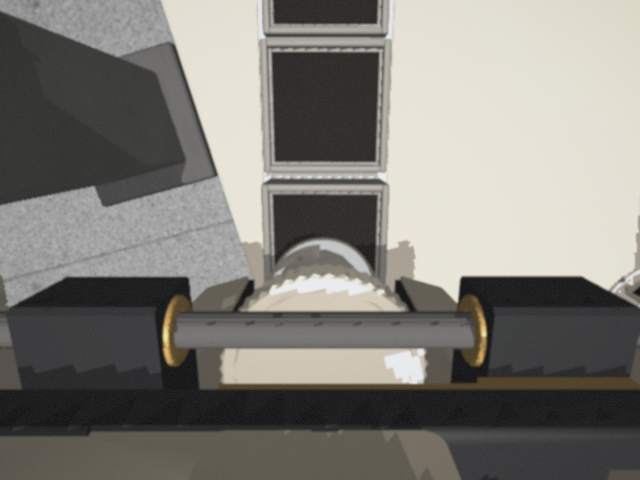

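The picture shows the mid pocket centred at (326,104), giving (495,-138), and the yaw lines up. The high pocket is therefore about (472,-225).

jog_arm(
  dp=[
    [0,0.001,0.02],
    [0,0.001,0.03],
    [0,0,0.02],
    [0,0,0.008],
    [0,0,0.003],
    [0,0,0.0015],
    [0,0,0],
  ],
  twist=[0,0,0,0,0,0,0],
)

```text
time: 8.88
tool_pos: [472.7, -225.3, 66.8]
tcp_rot: [3.14, 0.0, 1.308]
contact_force: [0.0, -0.5, -0.1]
grip_width: 59.3
finger_force: 30.0
```

jog_arm(
  dp=[
    [0,0,0.001],
    [0,0,0.001],
    [0,0,0],
  ],
  twist=[0,0,0],
)

```text
time: 9.25
tool_pos: [472.4, -225.1, 64.2]
tcp_rot: [-3.142, 0.0, 1.308]
contact_force: [0.6, -0.5, -0.9]
grip_width: 59.1
finger_force: 30.0
```

jog_arm(
  dp=[
    [0,0,0.001],
    [0,0,0.0005],
    [0,0,0],
  ],
  twist=[0,0,0],
)

```text
time: 9.62
tool_pos: [472.5, -225.1, 63.1]
tcp_rot: [3.141, 0.0, 1.308]
contact_force: [-1.3, 1.6, 3.9]
grip_width: 59.1
finger_force: 29.9
```

jog_arm(
  dp=[
    [0,0,0],
    [0,0,0],
    [0,0,0],
    [0,0,0],
    [0,0,-0.02],
    [0,0,-0.045],
    [0,0,-0.045],
    [0.03,-0.004,0],
    [0.05,-0.0065,0],
    [0.05,-0.0065,0],
  ],
  twist=[0,0,0,0,0,0,0,0,0,0],
  jaw=0.0918,
)

```text
time: 10.88
tool_pos: [489.8, -94.0, 172.8]
tcp_rot: [3.141, -0.0, 1.307]
contact_force: [0.5, 0.2, -0.0]
grip_width: 91.9
finger_force: 0.0
```

jog_arm(
  dp=[
    [0.055,-0.007,0],
    [0.055,-0.007,0],
    [0.055,-0.007,0],
    [0.055,-0.007,0],
    [0.055,-0.007,0],
    [0.045,-0.006,0],
    [0.03,-0.004,0],
    [0.012,-0.002,0],
    [0,0,0],
    [0,0,0],
  ],
  twist=[0,0,0,0,0,0,0,0,0,0],
)

```text
time: 12.12
tool_pos: [538.3, 265.5, 172.7]
tcp_rot: [-3.141, 0.001, 1.307]
contact_force: [0.5, -0.4, 0.1]
grip_width: 91.9
finger_force: 0.0
```

Run:
```python
from h import *
print(force(4))
o=bot.get_obs();print(o['time'],o['tool_pos'])
p=bot.camera_params('wrist');im=bot.capture('wrist');cv2.imwrite('pics/w3.png',im)
for d in bot.masks_of('wrist','cup_c'):
    q=ray(p,d['bbox'][0],d['bbox'][1],72); print(np.round(d['bbox']),q.round(1),d['confidence'],go(*q,19))
```

```text
(array([ 0.09, -0.19,  0.05]), array([0.24, 0.35, 0.49]))
12.325 [538.45466906 265.78311925 172.86334025]
[261.  69. 103. 114.] [530.5 379.4] 0.97 [107.3 -37.2 153.9]
[326. 233.  93.  92.] [542.  270.5] 0.8 [  5.2   2.3 153.9]
```

jog_arm(
  dp=[
    [0.002,0.001,0.04],
    [0.001,0.001,0.04],
    [0,0,0.035],
    [0,0,0.025],
    [0,0,0.013],
    [0,0,0],
  ],
  twist=[0,0,0,0,0,0],
)

```text
time: 13.18
tool_pos: [540.7, 268.8, 19.2]
tcp_rot: [-3.141, 0.001, 1.308]
contact_force: [-0.3, -0.0, 0.2]
grip_width: 91.6
finger_force: 0.0
```

jog_arm(
  dp=[
    [0,0,0],
    [0,0,0],
    [0,0,0],
    [0,0,0],
    [0,0,0],
    [0,0,0],
  ],
  twist=[0,0,0,0,0,0],
  jaw=0.04,
)

```text
time: 13.92
tool_pos: [540.9, 269.3, 20.2]
tcp_rot: [3.142, -0.0, 1.308]
contact_force: [-3.0, 0.9, 5.9]
grip_width: 60.1
finger_force: 29.9
```

jog_arm(
  dp=[
    [0,0,-0.02],
    [0,0,-0.04],
    [0,0,-0.05],
    [0,0,-0.02],
    [0,0,0],
    [0,0,0],
  ],
  twist=[0,0,0,0,0,0],
)

```text
time: 14.68
tool_pos: [539.9, 268.6, 147.6]
tcp_rot: [-3.139, 0.002, 1.308]
contact_force: [-0.3, -0.2, -6.4]
grip_width: 60.6
finger_force: 30.0
```

Run:
```python
from h import *
print(force(8)); o=bot.get_obs();print(o['time'],o['tool_pos'],o['grip_width'],o['finger_force'])
for n,x,y in (('low',518.5,-51.5),('mid',495.2,-138.2)): print(n,go(x,y))
```

```text
(array([ 0.22,  0.2 , -5.17]), array([0.51, 0.55, 0.49]))
15.075 [540.91240705 269.01910244 149.26708909] 60.038706532414366 30.04515682492638
low [-315.4   61.5    0. ]
mid [-405.1   61.5    0. ]
```

The z force is -5.17 N, about 527 g, so this is the heaviest cup and goes on the low step.

jog_arm(
  dp=[
    [-0.02,0.004,0],
    [-0.04,0.008,0],
    [-0.045,0.0085,0],
    [-0.045,0.0085,0],
    [-0.045,0.0085,0],
    [-0.045,0.0085,0],
    [-0.04,0.008,0],
    [-0.025,0.005,0],
    [-0.01,0.0025,0],
    [0,0,0],
  ],
  twist=[0,0,0,0,0,0,0,0,0,0],
)

```text
time: 16.32
tool_pos: [518.5, -51.6, 149.8]
tcp_rot: [3.141, 0.0, 1.307]
contact_force: [-0.1, 0.7, -5.3]
grip_width: 60.2
finger_force: 30.0
```

Run:
```python
from h import *
print(force(4)); o=bot.get_obs();print(o['grip_width']);print(go(518.5,-51.5,32))
im=bot.capture('wrist');cv2.imwrite('pics/w4.png',im)
```

```text
(array([ 0.06,  0.16, -5.7 ]), array([0.09, 0.49, 0.4 ]))
60.30745304422653
[ -1.4   0.3 117.7]
```

View pics/w4.png

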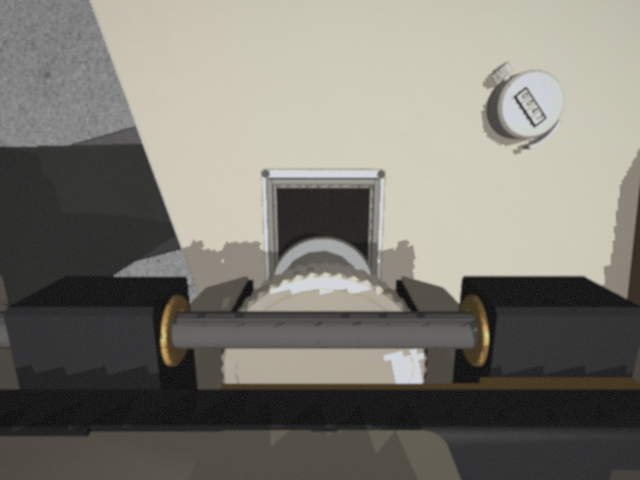

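The cup sits upright in the grip, and the low pocket is centred under it at column 324. I lower it.

jog_arm(
  dp=[
    [-0.001,0,0.02],
    [0,0,0.035],
    [0,0,0.035],
    [0,0,0.016],
    [0,0,0.006],
    [0,0,0.002],
    [0,0,0.001],
    [0,0,0],
  ],
  twist=[0,0,0,0,0,0,0,0],
)

```text
time: 17.58
tool_pos: [518.8, -52.1, 35.3]
tcp_rot: [3.14, 0.0, 1.308]
contact_force: [0.1, -0.4, -5.2]
grip_width: 60.1
finger_force: 30.0
```

jog_arm(
  dp=[
    [0,0,0.001],
    [0,0,0.0005],
    [0,0,0],
  ],
  twist=[0,0,0],
)

```text
time: 17.95
tool_pos: [518.4, -52.1, 33.2]
tcp_rot: [3.142, 0.0, 1.308]
contact_force: [-0.4, 0.1, -4.5]
grip_width: 60.2
finger_force: 30.0
```

jog_arm(
  dp=[
    [0,0,0.001],
    [0,0,0.0005],
    [0,0,0],
  ],
  twist=[0,0,0],
)

```text
time: 18.32
tool_pos: [518.5, -52.1, 32.2]
tcp_rot: [3.141, 0.0, 1.308]
contact_force: [-3.7, 1.0, 2.9]
grip_width: 60.3
finger_force: 29.9
```

jog_arm(
  dp=[
    [0,0,0],
    [0,0,0],
    [0,0,0],
    [0,0,0],
    [0,0,-0.02],
    [0,0,-0.05],
    [0,0,-0.05],
    [0.02,-0.005,-0.02],
    [0.045,-0.011,0],
    [0.052,-0.0125,0],
  ],
  twist=[0,0,0,0,0,0,0,0,0,0],
  jaw=0.0918,
)

```text
time: 19.58
tool_pos: [521.5, 69.0, 172.2]
tcp_rot: [3.14, -0.0, 1.306]
contact_force: [-0.2, 0.5, 0.3]
grip_width: 91.8
finger_force: 0.0
```

jog_arm(
  dp=[
    [0.052,-0.0125,0],
    [0.052,-0.0125,0],
    [0.052,-0.0125,0],
    [0.052,-0.0125,0],
    [0.05,-0.012,0],
    [0.03,-0.0075,0],
    [0.014,-0.003,0],
    [0,0,0],
    [0,0,0],
  ],
  twist=[0,0,0,0,0,0,0,0,0],
)

```text
time: 20.7
tool_pos: [529.8, 377.5, 171.6]
tcp_rot: [-3.142, 0.001, 1.307]
contact_force: [-0.4, -0.0, 0.3]
grip_width: 92.0
finger_force: 0.0
```

Run:
```python
from h import *
o=bot.get_obs();print(o['time'],o['tool_pos'],o['contact_force'])
p=bot.camera_params('wrist');im=bot.capture('wrist')
for d in bot.masks_of('wrist','cup_c'):
    q=ray(p,d['bbox'][0],d['bbox'][1],72); print(np.round(d['bbox']),q.round(1),d['confidence'],go(*q,19))
```

```text
20.7 [529.8218169  377.45783441 171.6464695 ] [-0.40611667 -0.00086987  0.32608176]
[322. 237.  95.  95.] [529.9 380.4] 0.57 [  2.8  -0.9 152.9]
```

jog_arm(
  dp=[
    [0.002,0,0.04],
    [0,0,0.04],
    [0,0,0.035],
    [0,0,0.025],
    [0,0,0.013],
    [0,0,0],
  ],
  twist=[0,0,0,0,0,0],
)

```text
time: 21.55
tool_pos: [530.0, 380.1, 18.3]
tcp_rot: [-3.141, 0.001, 1.308]
contact_force: [-0.0, -0.1, 0.8]
grip_width: 91.9
finger_force: 0.0
```

jog_arm(
  dp=[
    [0,0,0],
    [0,0,0],
    [0,0,0],
    [0,0,0],
    [0,0,0],
    [0,0,0],
  ],
  twist=[0,0,0,0,0,0],
  jaw=0.04,
)

```text
time: 22.3
tool_pos: [530.1, 381.0, 19.2]
tcp_rot: [3.141, -0.0, 1.308]
contact_force: [-1.3, 0.2, 4.9]
grip_width: 59.7
finger_force: 30.0
```

jog_arm(
  dp=[
    [0,0,-0.02],
    [0,0,-0.04],
    [0,0,-0.05],
    [0,0,-0.02],
    [0,0,0],
    [0,0,0],
  ],
  twist=[0,0,0,0,0,0],
)

```text
time: 23.05
tool_pos: [529.3, 380.1, 146.5]
tcp_rot: [-3.139, 0.003, 1.308]
contact_force: [-0.8, -0.2, -2.7]
grip_width: 59.7
finger_force: 30.0
```

Run:
```python
from h import *
print(force(6)); o=bot.get_obs();print(o['time'],o['tool_pos'],o['grip_width'],o['finger_force'])
print('mid',go(495.2,-138.2))
```

```text
(array([-0.3 ,  0.16, -2.66]), array([0.53, 0.26, 0.31]))
23.35 [529.83421717 380.54053043 147.72834158] 59.72615678240021 29.99975329177687
mid [-510.   101.2    0. ]
```

The z force is -2.66 N, about 271 g, so this is the middle cup, which fits the other two readings.

jog_arm(
  dp=[
    [-0.02,0.004,0],
    [-0.045,0.009,0],
    [-0.05,0.01,0],
    [-0.05,0.01,0],
    [-0.05,0.01,0],
    [-0.05,0.01,0],
    [-0.05,0.01,0],
    [-0.05,0.01,0],
    [-0.05,0.01,0],
    [-0.045,0.009,0],
  ],
  twist=[0,0,0,0,0,0,0,0,0,0],
)

```text
time: 24.6
tool_pos: [499.4, -89.2, 148.8]
tcp_rot: [3.141, 0.0, 1.308]
contact_force: [0.4, 0.3, -2.4]
grip_width: 59.5
finger_force: 30.0
```

jog_arm(
  dp=[
    [-0.035,0.006,0],
    [-0.015,0.003,0],
    [0,0,0],
    [0,0,0],
  ],
  twist=[0,0,0,0],
)

```text
time: 25.1
tool_pos: [495.3, -136.8, 148.6]
tcp_rot: [-3.141, -0.0, 1.309]
contact_force: [0.3, -0.1, -2.5]
grip_width: 59.5
finger_force: 30.0
```

Run:
```python
from h import *
print(go(495.2,-138.2,47.2)); o=bot.get_obs(); print(o['time'],o['tool_pos'])
cv2.imwrite('pics/w5.png',bot.capture('wrist'))
```

```text
[ -1.3   0.3 101.4]
25.1 [ 495.29840544 -136.83231006  148.6361539 ]
```

View pics/w5.png

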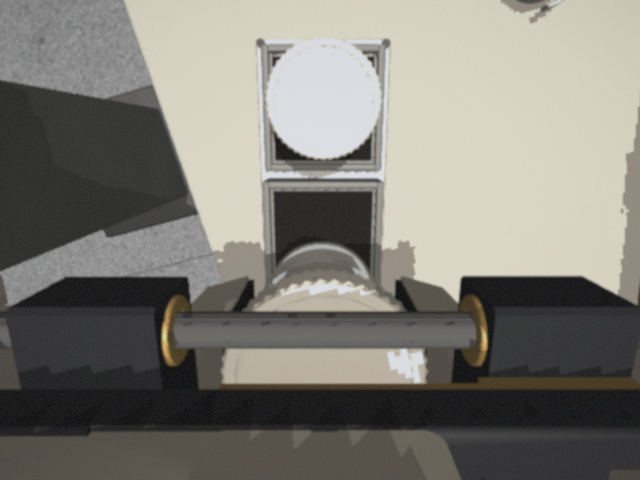

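The low step's cup stands upright in its pocket, lid at (324,100). The mid pocket is in line with the held cup at column 324.

jog_arm(
  dp=[
    [-0.001,0,0.02],
    [0,0,0.035],
    [0,0,0.025],
    [0,0,0.011],
    [0,0,0.005],
    [0,0,0.002],
    [0,0,0.001],
    [0,0,0],
  ],
  twist=[0,0,0,0,0,0,0,0],
)

```text
time: 26.15
tool_pos: [495.3, -139.2, 50.2]
tcp_rot: [3.141, 0.0, 1.308]
contact_force: [-0.3, -0.9, -3.1]
grip_width: 59.3
finger_force: 30.0
```

jog_arm(
  dp=[
    [0,0,0.001],
    [0,0,0.0005],
    [0,0,0],
  ],
  twist=[0,0,0],
)

```text
time: 26.52
tool_pos: [495.0, -139.0, 48.2]
tcp_rot: [-3.142, 0.0, 1.308]
contact_force: [-0.4, 0.7, -2.8]
grip_width: 59.8
finger_force: 30.0
```

jog_arm(
  dp=[
    [0,0,0.001],
    [0,0,0.0005],
    [0,0,0],
  ],
  twist=[0,0,0],
)

```text
time: 26.9
tool_pos: [495.2, -139.0, 47.2]
tcp_rot: [3.141, 0.0, 1.308]
contact_force: [-1.9, 0.4, 3.9]
grip_width: 59.4
finger_force: 30.0
```

jog_arm(
  dp=[
    [0,0,0],
    [0,0,0],
    [0,0,0],
    [0,0,0],
    [0,0,-0.02],
    [0,0,-0.05],
    [0,0,-0.06],
    [0.05,0,-0.03],
    [0.05,0,0],
    [0.05,0,0],
  ],
  twist=[0,0,0,0,0,0,0,0,0,0],
  jaw=0.0918,
)

```text
time: 28.15
tool_pos: [534.4, 7.2, 207.3]
tcp_rot: [3.14, -0.0, 1.308]
contact_force: [0.3, -0.0, -0.0]
grip_width: 91.5
finger_force: 0.0
```

jog_arm(
  dp=[
    [0.05,0,0],
    [0.05,0,0],
    [0,0,0],
    [0,0,0],
  ],
  twist=[0,0,0,0],
)

```text
time: 28.65
tool_pos: [559.6, 102.2, 206.4]
tcp_rot: [-3.141, 0.001, 1.309]
contact_force: [-0.3, -0.2, 0.6]
grip_width: 92.1
finger_force: 0.0
```

Run:
```python
from h import *
a=bot.capture('scene')[160:300,310:490];b=bot.capture('top')[220:340,330:510]
cv2.imwrite('pics/f.png',np.vstack([cv2.resize(a,(400,300)),cv2.resize(b,(400,266))]))
```

```text
(no output)
```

View pics/f.png

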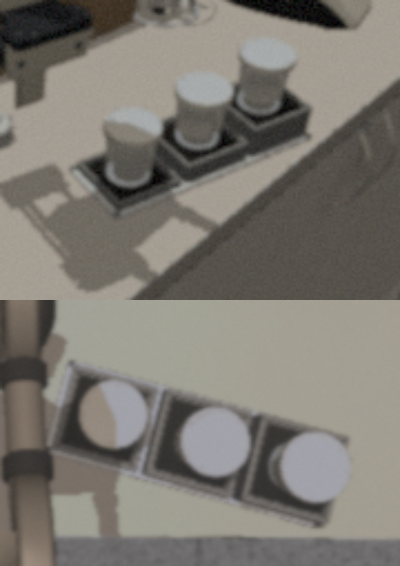

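All three cups stand upright in their pockets and the gripper is clear of them. I hand the job in.

```bash
python3 -c "
from plant import bot
print(bot.close_job())"
```

```text
the job is handed in; nothing more can be done
None
```

The three cups stand upright in the stand, heaviest (about 530 g) on the low step, middle (about 270 g) on the middle step and lightest (about 90 g) on the high step, all released, and the job was handed in at about 29 s; no verdict came back.

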